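Find the fullest tea tin and hold it over the jar's funnel

ROBOT

A 6-joint arm with a two-finger parallel gripper is mounted at the origin on a cart in front of the work surface, level with it; the furniture and walls round the work are solid. World frame = base frame: x ahead of the robot, y to its left, z up, the work surface at z = 0. Lengths are in m, angles in rad, forces in N, time in s.
With the tool pointing down it reaches from about 0.35 to 0.875 m from the base axis. Payload 4.2 kg.
Tool frame: the origin (TCP) lies midway between the tips of the shut fingers; the grasp point (between the pads) lies 19 mm behind it; z points along the fingers, y is the line along which they close (so a half turn about z gives the same grasp; the last joint's range is limited). The gripper opens to 85 mm and grips with 20 to 120 N. Pads are 22 mm wide; open, the fingers measure 114 mm over their backs; the gripper's body (76 mm by 85 mm) begins 54 mm behind the grasp point. The pads swing forward as they close: fully open they stand 13 mm farther back than shut.
Start: joints at [1.548, 0.385, 0.008, 0, -1.194, -0.259], TCP at [0.174, 0.6, 0.201] pointing down, gripper open.
Joint ranges: [-3.14, 3.14], [-1.21, 2.06], [-1.07, 1.41], [-3.16, 2.05], [-2.99, -0.16], [-3.1, 3.1]. Speed limits (rad/s): [2.79, 2.79, 3.14, 3.14, 3.14, 3.14].

INTERFACE

Orientations are given as a 3x3 rotation matrix whose columns are the frame's x, y, z axes.
In Python, from bench import get_obs, snapshot, hand_in gives the robot as it stands.
- The arm moves only by the shell command python3 -m pendant 'ROWS' [FORCE]. ROWS is a JSON object of lists of equal length, an entry for each row: "linear": the shift along the tool's x, y, z in units of 50 mm (1.0 is 50 mm), a list of three; "dr": the turn, a rotation vector about the tool's x, y, z in rad, a list of three; "jaw": the opening, from 0 (shut) to 1 (fully open). A call has exactly 5 rows; each row is the pose to reach, as a shift and turn from the pose commanded when the call began, along the tool's axes at that moment; what a row does not reach only later rows make up. A row lasts 1/8 s, in which the tool goes at most 62.5 mm and 10.7 degrees, less where a joint would pass 70% of its speed; a pose out of reach is approached as far as the arm can. A call with a gripper value outside its range is refused whole. The fingers move at their own pace and stop on an object; FORCE is the grip in N (left out, the last holds). Time passes only in rows, so rows that repeat a pose let the fingers close, or fill a call up. It gives the time, the measured TCP pose, the force, the opening and the grip force at its end, in the units of the state.
- get_obs(): the state, without advancing time (a new reading comes with each control period).
- snapshot(name): name is "side" or "top" or "wrist"; returns a dict with "color" (400x640x3 uint8, blue, green, red), "fx", "fy", "cx", "cy" (pixels), "cam_to_world" (4x4, takes a point from camera to world coordinates). Camera axes: x right, y up, looking along -z (the intrinsics and any distortion apply to the point x, -y, -z); pixel columns grow to the right and rows downward; lengths in m; the calibration is good to about 2 mm. A picture is of the moment at which its call begins. There is no depth.
- hand_in(): hands the job in; it is judged then, once.
The state is a dict: "clock": time; "joints": joint angles; "joint_vel": joint speeds; "effort": joint torques, N m; "eef_pos": TCP position; "eef_rot": TCP orientation; "force": force on the tool from outside, world axes, zero at the start; "wrist_torque": the same for the moment, N m; "gripper_width": finger opening in m; "gripper_force": force on a finger pad.
Only numpy, scipy, OpenCV 4.12 (cv2) and the standard library are available. Lean on these libraries where they do the work, as an engineer would, in place of code of your own. Each camera call takes 0.05 s, during which the arm holds its last target. There are 200 camera calls.

TASK

Get ready to refill the stoneware jar: first set the grey funnel spout-down in the jar's mouth, fully home and upright, and let go of it. Then heft the three identical closed tins on the sink board to find the heaviest, leave the two lighter ones standing upright on the board, and finish while still holding the heaviest one upright and still, a few centimetres above the funnel and centred over it, touching nothing but your gripper. Do not knock over the tins or the jar, and leave the other things on the worktop where they are.

Things in the scene. Friction and masses are not known exactly. Their poses are not given: they have to be found in the camera images.
- tin_a: one of three loose square metal tins, alike: 58x58 mm, sides straight to z = 88 mm, then a closed fixed lid 52x52 mm; 95 mm high in all. Origin: centre of its underside; z up, x and y square to its sides. Weight hidden, 0.17 to 0.7 kg; the heaviest is over 0.2 kg heavier than the others, and which it is differs from start to start. The pack inside may shift by 1-2 mm
- tin_b: one of three loose square metal tins, alike: 58x58 mm, sides straight to z = 88 mm, then a closed fixed lid 52x52 mm; 95 mm high in all. Origin: centre of its underside; z up, x and y square to its sides. Weight hidden, 0.17 to 0.7 kg; the heaviest is over 0.2 kg heavier than the others, and which it is differs from start to start. The pack inside may shift by 1-2 mm
- tin_c: one of three loose square metal tins, alike: 58x58 mm, sides straight to z = 88 mm, then a closed fixed lid 52x52 mm; 95 mm high in all. Origin: centre of its underside; z up, x and y square to its sides. Weight hidden, 0.17 to 0.7 kg; the heaviest is over 0.2 kg heavier than the others, and which it is differs from start to start. The pack inside may shift by 1-2 mm
- funnel: grey plastic jar funnel, open through, 80 g, loose, standing on its spout on the worktop at the start. Origin: centre of the spout's lower end; z up. Spout 37-39 mm outside diameter up to z = 26 mm, cone widening to 66 mm at z = 40, then a straight collar 66 mm in diameter to the top at z = 60 mm, the place to grasp; wall 2 mm
- jar: white stoneware jar, loose, 0.6 kg, on the worktop. Origin: centre of its underside; z up. Body 76 mm diameter, 95 mm high; neck 57 mm outside from z = 78 to 95, mouth 50 mm inside, open to its floor. Seated, the funnel's cone rests on the rim: funnel origin about 63 mm above the jar's origin, funnel top about 123 mm above the worktop
- sink_board: fixed board of light wood laid across the sink, 240 (x) x 420 (y) x 18 mm. Origin: centre of its underside, on the worktop level; the tins stand on its top face, 18 mm above the worktop
- garlic: bystander, leave it where it is: garlic bulb, 51 mm across and high, on the far side of the sink board between tins. Origin: centre of its underside
- lemon: bystander, leave it where it is: lemon, 70 x 50 x 50 mm, on the far side of the sink board between tins. Origin: its underside
- salt_jar: bystander, leave it where it is: small round glass shaker jar with a dark cap, 44 mm diameter, 105 mm high, on the wooden worktop, in front of the microwave (280 mm high, its front at world x = 0.60 m: keep the hand clear of it). Origin: centre of its underside
- teaspoon: bystander, leave it where it is: steel teaspoon, 132 x 28 x 10 mm, lying on the wooden worktop between jar and funnel. Origin: centre of its underside

How it is judged:
By the outcome, as a careful person would: the job done as asked, in the order asked, and still so for the second after the job is handed in, while the arm keeps its last pose, push and grip.
It also fails if it takes over 72 s, if anything falls off the work surface, if the arm or the gripper's body presses on something with over 40 N, if the wrist force passes 120 N, or if a joint passes its speed limit or range.

## Working session

There is one attempt and no reset: what is moved stays moved. The work goes in short steps, Python scripts to look and compute and a shell command to move; the robot and the scene stay as the last step left them, time stands still between calls to the robot, and variables do not carry over. Pictures are saved under pics/ and viewed, at most 10 in all, crops included, and the job is handed in when it is done.

```bash
mkdir -p pics; ls; python3 - <<'E'
from bench import get_obs, snapshot
import cv2, json
import numpy as np
np.set_printoptions(precision=4,suppress=True)
o=get_obs()
for k,v in o.items(): print(k,np.array(v))
for n in("side","top","wrist"):
    s=snapshot(n); cv2.imwrite(f"pics/{n}0.png",s["color"])
    print(n,{k:(np.array(v) if k!="color" else v.shape) for k,v in s.items()})
E
```

```text
pics
clock 0.0
joints [ 1.5476  0.3856  0.0066 -0.0005 -1.194  -0.2586]
joint_vel [-0.0019  0.0008  0.001   0.0025  0.0001  0.0013]
effort [ -0.0001 -39.2294  18.8403   4.1863  -0.0047  -0.    ]
eef_pos [0.1736 0.5997 0.2003]
eef_rot [[ 0.9605 -0.2783 -0.0005]
 [-0.2783 -0.9605 -0.0021]
 [ 0.0001  0.0022 -1.    ]]
force [-0.0679  1.0887  0.8296]
wrist_torque [-0.0108 -0.0075  0.0241]
gripper_force 0.0
gripper_width 0.08553096840435795
side {'color': (400, 640, 3), 'fx': array(435.117), 'fy': array(435.117), 'cx': array(320.7488), 'cy': array(198.1774), 'cam_to_world': array([[-0.9812,  0.1106, -0.1583,  0.3488],
       [-0.1918, -0.4605,  0.8667,  0.8398],
       [ 0.023 ,  0.8807,  0.4731,  0.5338],
       [ 0.    ,  0.    ,  0.    ,  1.    ]])}
top {'color': (400, 640, 3), 'fx': array(415.9994), 'fy': array(415.9994), 'cx': array(321.7692), 'cy': array(198.9286), 'cam_to_world': array([[ 0.0048,  0.9867, -0.1626,  0.3466],
       [-1.    ,  0.0042, -0.0038, -0.0991],
       [-0.0031,  0.1626,  0.9867,  0.9813],
       [ 0.    ,  0.    ,  0.    ,  1.    ]])}
wrist {'color': (400, 640, 3), 'fx': array(293.3825), 'fy': array(293.3825), 'cx': array(322.7518), 'cy': array(202.6245), 'cam_to_world': array([[-0.278 ,  0.9077,  0.3143,  0.2544],
       [-0.9606, -0.2634, -0.0889,  0.5766],
       [ 0.0021, -0.3266,  0.9452,  0.3726],
       [ 0.    ,  0.    ,  0.    ,  1.    ]])}
```

View pics/top0.png

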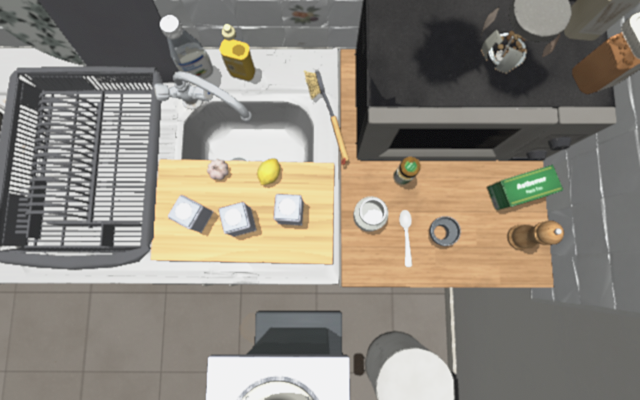

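View pics/side0.png

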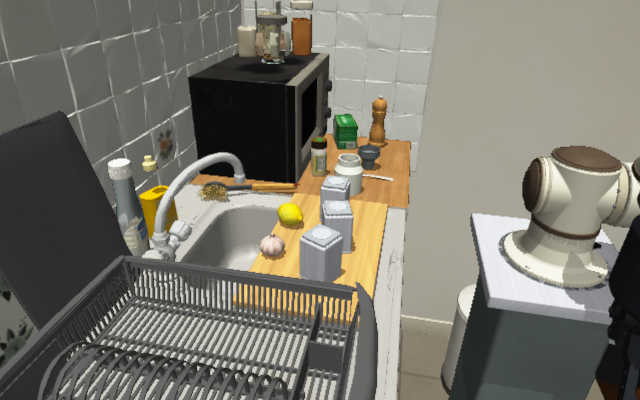

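Top view: tins at about (187,211), (236,218) and (288,208), jar mouth (371,214), funnel (444,232), spoon (406,237), salt (407,170), garlic (218,169), lemon (269,172). Side view: tins (322,240), (337,210) and (335,185), jar (349,160), funnel (369,150).

```bash
cat > h.py <<'E'
import numpy as np, cv2
from bench import get_obs, snapshot
np.set_printoptions(precision=4,suppress=True)
def ray(s,u,v):
    T=np.array(s["cam_to_world"]); d=np.array([(u-s["cx"])/s["fx"],-(v-s["cy"])/s["fy"],-1.])
    return T[:3,3],T[:3,:3]@d
def onplane(s,u,v,z):
    c,d=ray(s,u,v); return c+d*(z-c[2])/d[2]
def tri(r1,r2):
    A=[];b=[]
    for c,d in(r1,r2):
        d=d/np.linalg.norm(d);P=np.eye(3)-np.outer(d,d);A.append(P);b.append(P@c)
    x=np.linalg.lstsq(np.vstack(A),np.hstack(b),rcond=None)[0]
    return x,[np.linalg.norm(P@x-q) for P,q in zip(A,b)]
def totool(p):
    "shift from the present TCP to world point p, in tool axes and 50 mm units"
    o=get_obs(); return np.array(o["eef_rot"]).T@(np.array(p)-np.array(o["eef_pos"]))/.05
E
python3 - <<'E'
from h import *
s=snapshot("top"); im=s["color"]
for n,u,v,z in[("tin1",187,211,.113),("tin2",236,218,.113),("tin3",288,208,.113),("jar",371,214,.095),("fun",444,232,.06),("spoon",406,237,.005),("salt",407,170,.1),("garlic",218,169,.05),("lemon",269,172,.04)]: print(n,onplane(s,u,v,z))
crop=im[140:280,145:475]; cv2.imwrite("pics/topc.png",cv2.resize(crop,None,fx=2.4,fy=2.4,interpolation=cv2.INTER_CUBIC))
g=cv2.imread("pics/side0.png")[120:290,250:420]; cv2.imwrite("pics/sidec.png",cv2.resize(g,None,fx=3.5,fy=3.5,interpolation=cv2.INTER_CUBIC))
E
```

```text
tin1 [0.4627 0.1882 0.113 ]
tin2 [0.4483 0.0843 0.113 ]
tin3 [ 0.47   -0.0246  0.113 ]
jar [ 0.4603 -0.2014  0.095 ]
fun [ 0.4254 -0.3664  0.06  ]
spoon [ 0.418 -0.293  0.005]
salt [ 0.5563 -0.2804  0.1   ]
garlic [0.5688 0.1433 0.05  ]
lemon [0.5645 0.0272 0.04  ]
```

View pics/topc.png

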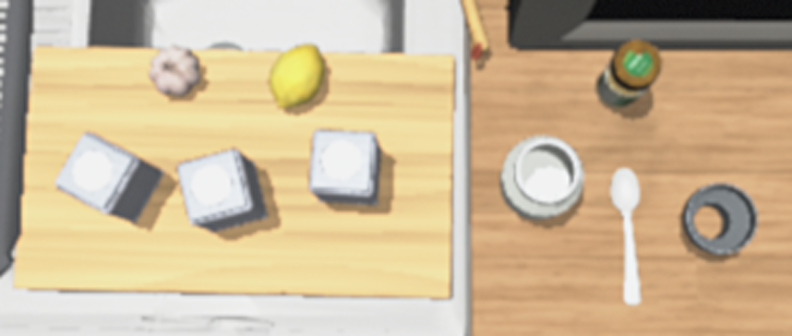

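```bash
python3 -m pendant '{"linear":[[1.07,0.44,-0.2],[2.14,0.88,-0.4],[3.2,1.32,-0.6],[4.27,1.76,-0.8],[5.34,2.2,-1.0]],"dr":[[0,0,0.18],[0,0,0.36],[0,0,0.54],[0,0,0.72],[0,0,0.9]],"jaw":[1,1,1,1,1]}' 
python3 -c "
from h import *
o=get_obs();print(o['eef_rot'],o['joints'],o['clock']);print(totool([.42,.12,.25]),totool([.42,-.12,.25]))"
```

```text
clock: 0.82
eef_pos: [0.4008, 0.419, 0.2517]
eef_rot: [[0.374, -0.927, -0.0], [-0.927, -0.374, 0.0], [-0.0, 0.0, -1.0]]
force: [0.5, 0.9, -0.4]
gripper_width: 0.0853
gripper_force: 0.0
[[ 0.374  -0.9274 -0.0001]
 [-0.9274 -0.374   0.    ]
 [-0.0001  0.0001 -1.    ]] [ 1.0868  0.2769 -0.0231 -0.0001 -1.2708 -0.7034] 0.825
[5.6904 1.8806 0.0339] [10.142   3.676   0.0338]
```

```bash
python3 -m pendant '{"linear":[[1.14,0.38,0],[2.28,0.76,0],[3.42,1.13,0],[4.56,1.5,0],[5.7,1.88,0]],"dr":[[0,0,0.1],[0,0,0.2],[0,0,0.3],[0,0,0.387],[0,0,0.387]],"jaw":[1,1,1,1,1]}' >/dev/null
cat > snap.py <<'E'
import sys,pickle
from h import *
s=snapshot("wrist");pickle.dump(s,open(f"pics/{sys.argv[1]}.pkl","wb"));cv2.imwrite(f"pics/{sys.argv[1]}.png",s["color"])
E
python3 snap.py w1
python3 -m pendant '{"linear":[[1,0,0],[2,0,0],[3,0,0],[4,0,0],[4,0,0]],"dr":[[0,0,0],[0,0,0],[0,0,0],[0,0,0],[0,0,0]],"jaw":[1,1,1,1,1]}'
python3 snap.py w2
python3 -m pendant '{"linear":[[1,0,0],[2,0,0],[3,0,0],[4,0,0],[4,0,0]],"dr":[[0,0,0],[0,0,0],[0,0,0],[0,0,0],[0,0,0]],"jaw":[1,1,1,1,1]}'
python3 snap.py w3
python3 -c "
import cv2,numpy as np
a=[cv2.imread(f'pics/w{i}.png') for i in(1,2)];cv2.imwrite('pics/w12.png',cv2.resize(np.vstack(a),(720,900))[:, :] if 0 else cv2.resize(np.vstack([x[:370] for x in a]),(519,600)))"
```

```text
clock: 2.12
eef_pos: [0.4206, -0.0814, 0.2512]
eef_rot: [[-0.003, -1.0, -0.001], [-1.0, 0.003, -0.0], [0.0, 0.001, -1.0]]
force: [0.0, 0.4, -0.2]
gripper_width: 0.0856
gripper_force: 0.0
clock: 2.8
eef_pos: [0.4219, -0.2802, 0.2506]
eef_rot: [[-0.001, -1.0, -0.001], [-1.0, 0.001, 0.0], [-0.0, 0.001, -1.0]]
force: [0.3, 0.1, 0.6]
gripper_width: 0.0855
gripper_force: 0.0
```

View pics/w12.png

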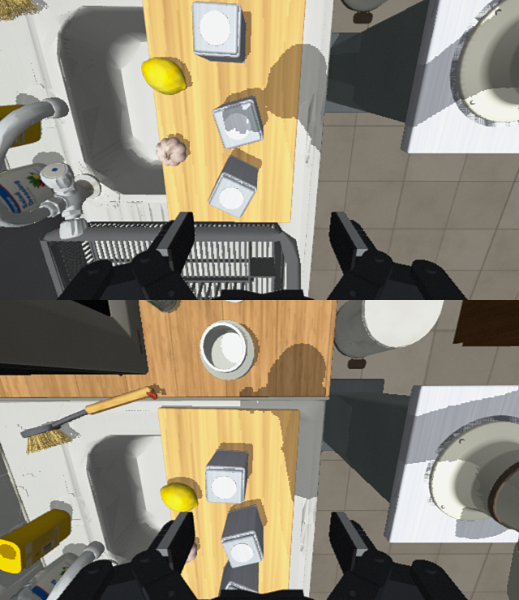

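View pics/w3.png

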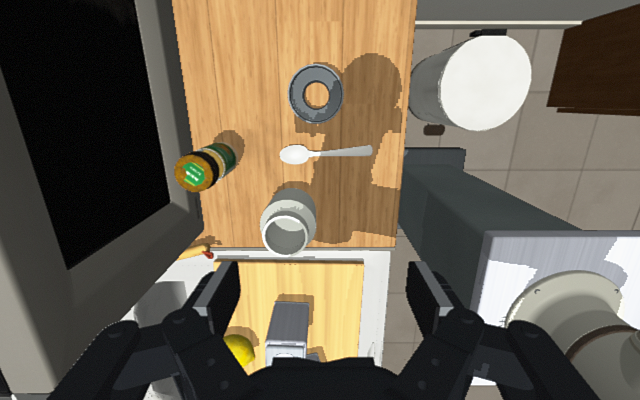

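w12/w3: three tins on the board with lids visible, jar mouth in w2 at about (282,430), in w3 at (287,234), and funnel rim in w3 at (316,93), spoon (295,153). Now fit ellipses.

```bash
cat > fit.py <<'E'
import pickle
from h import *
def low(s,roi,smax=70):
    x0,y0,x1,y1=roi;hsv=cv2.cvtColor(s["color"][y0:y1,x0:x1],cv2.COLOR_BGR2HSV)
    return (hsv[...,1]<smax).astype(np.uint8)*255
def blob(m,roi):
    cs,_=cv2.findContours(m,cv2.RETR_EXTERNAL,cv2.CHAIN_APPROX_NONE)
    c=max(cs,key=cv2.contourArea); return c+np.array([roi[0],roi[1]])
E
python3 - <<'E'
from fit import *
L=lambda n:pickle.load(open(f"pics/{n}.pkl","rb"))
w1,w2,w3=L("w1"),L("w2"),L("w3"); t=snapshot("top"); t["color"]=cv2.imread("pics/top0.png")
P=[]
F={}
for n,s,roi in[("fw3",w3,(270,50,365,135)),("ftop",t,(425,212,465,252)),("jw2",w2,(225,10,335,110)),("jw3",w3,(250,180,330,246)),("jtop",t,(350,190,395,236))]:
    c=blob(low(s,roi,80),roi);h=cv2.convexHull(c);e=cv2.fitEllipse(h);F[n]=(s,e)
    print(n,np.round(e,1).tolist() if 0 else e)
    x0,y0,x1,y1=roi;k=5 if s is not t else 8
    im=cv2.resize(s["color"][y0:y1,x0:x1],None,fx=k,fy=k,interpolation=cv2.INTER_CUBIC)
    cv2.polylines(im,[((c-[x0,y0])*k+k//2)],True,(0,0,255),1)
    P.append(cv2.resize(im,(260,300)))
print("funnel",tri(ray(w3,*F["fw3"][1][0]),ray(t,*F["ftop"][1][0])))
cv2.imwrite("pics/fits.png",np.vstack([np.hstack(P[:3]),np.hstack(P[3:]+[0*P[0]])]))
E
```

```text
fw3 ((315.1900939941406, 93.31474304199219), (56.450408935546875, 60.421260833740234), 178.21585083007812)
ftop ((444.9350280761719, 230.77284240722656), (30.516658782958984, 31.850006103515625), 94.60221862792969)
jw2 ((279.5396423339844, 61.4641227722168), (67.68209838867188, 74.99002075195312), 162.0131378173828)
jw3 ((288.3540954589844, 221.94224548339844), (56.11011505126953, 69.91389465332031), 17.33408546447754)
jtop ((370.373779296875, 213.60154724121094), (35.11302947998047, 36.28993606567383), 37.197174072265625)
funnel (array([ 0.4301, -0.3737,  0.0423]), [np.float64(0.0003965228353865501), np.float64(0.000396522835386807)])
```

View pics/fits.png

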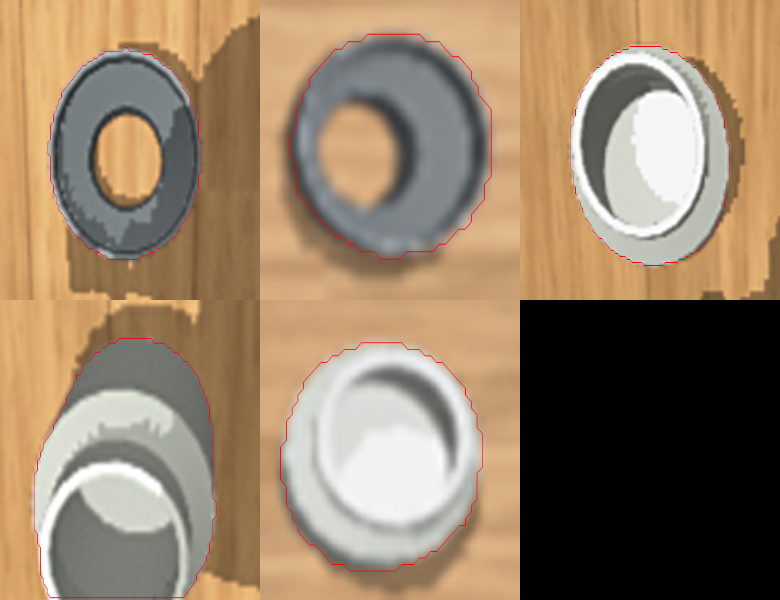

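Crops: the funnel contour is clean in w3, and the jar's rim is the bright ring. I'll mask the ring alone for the jar. I'll move over the funnel for a second view.

```bash
python3 -m pendant '{"linear":[[0.9,0,0],[1.8,-0.1,0],[1.8,-0.1,0],[1.8,-0.1,0],[1.8,-0.1,0]],"dr":[[0,0,0],[0,0,0],[0,0,0],[0,0,0],[0,0,0]],"jaw":[1,1,1,1,1]}'
python3 snap.py w4
python3 - <<'E'
from fit import *
L=lambda n:pickle.load(open(f"pics/{n}.pkl","rb"))
w2,w3,w4=L("w2"),L("w3"),L("w4"); t=snapshot("top")
def E_(s,roi,m): 
    return cv2.fitEllipse(cv2.convexHull(blob(m,roi)))
def bright(s,roi,v): x0,y0,x1,y1=roi; return (s["color"][y0:y1,x0:x1].min(2)>v).astype(np.uint8)*255
# funnel predicted in w4
T=np.array(w4["cam_to_world"]);p=T[:3,:3].T@(np.array([.4285,-.372,.06])-T[:3,3])
u,v=int(w4["cx"]-w4["fx"]*p[0]/p[2]),int(w4["cy"]+w4["fy"]*p[1]/p[2]);print(u,v)
roi=(u-50,v-50,u+50,v+50)
f4=E_(w4,roi,low(w4,roi,80));roi3=(270,50,365,135);f3=E_(w3,roi3,low(w3,roi3,80));print(f4,f3)
print("funnel",tri(ray(w3,*f3[0]),ray(w4,*f4[0])),onplane(w3,*f3[0],.06),onplane(w4,*f4[0],.06))
for V in(225,235):
  r2,r3,rt=(225,10,335,110),(255,195,325,262),(352,192,394,234)
  j2,j3,jt=[E_(s,r,bright(s,r,V)) for s,r in((w2,r2),(w3,r3),(t,rt))];print(V,j2,j3,jt)
  print("jar",tri(ray(w2,*j2[0]),ray(w3,*j3[0])),onplane(w2,*j2[0],.095),onplane(t,*jt[0],.095))
x0,y0,x1,y1=roi;a=cv2.resize(w4["color"][y0:y1,x0:x1],(300,300))
out=[a]
for s,r,e in((w2,r2,j2),(w3,r3,j3)):
  k=4;im=cv2.resize(s["color"][r[1]:r[3],r[0]:r[2]],None,fx=k,fy=k)
  cv2.ellipse(im,((( e[0][0]-r[0]+.5)*k,(e[0][1]-r[1]+.5)*k),(e[1][0]*k,e[1][1]*k),e[2]),(0,0,255),1);out.append(cv2.resize(im,(250,300)))
cv2.imwrite("pics/f2.png",np.hstack(out))
E
```

```text
clock: 3.52
eef_pos: [0.4271, -0.3674, 0.2519]
eef_rot: [[0.004, -1.0, 0.001], [-1.0, -0.004, -0.0], [0.0, -0.001, -1.0]]
force: [0.5, 0.2, -0.6]
gripper_width: 0.0854
gripper_force: 0.0
321 168
((320.3763427734375, 166.43739318847656), (51.59434127807617, 52.78668212890625), 9.0015287399292) ((315.1900939941406, 93.31474304199219), (56.450408935546875, 60.421260833740234), 178.21585083007812)
funnel (array([ 0.4301, -0.3733,  0.0558]), [np.float64(0.00010287122480689891), np.float64(0.00010287122480679565)]) [ 0.4301 -0.3732  0.06  ] [ 0.4299 -0.3742  0.06  ]Traceback (most recent call last):
  File "<stdin>", line 15, in <module>
  File "<stdin>", line 5, in E_
  File "fit.py", line 8, in blob
    c=max(cs,key=cv2.contourArea); return c+np.array([roi[0],roi[1]])
ValueError: max() iterable argument is empty
```

```bash
python3 - <<'E'
from fit import *
L=lambda n:pickle.load(open(f"pics/{n}.pkl","rb"))
w2,w3=L("w2"),L("w3"); t=snapshot("top");t["color"]=cv2.imread("pics/top0.png")
R=[("w2",w2,(235,20,320,100)),("w3",w3,(255,205,320,262)),("top",t,(352,192,394,234))]
out=[]
for n,s,r in R:
  g=s["color"][r[1]:r[3],r[0]:r[2]].min(2); print(n,np.percentile(g,[50,80,90,95,100]))
E={}
for V in(200,208,216):
 for n,s,r in R[:2]:
  g=(s["color"][r[1]:r[3],r[0]:r[2]].min(2)>V).astype(np.uint8)*255
  try: c=blob(g,r);E[n]=cv2.fitEllipse(cv2.convexHull(c));print(V,n,E[n])
  except Exception as e: print(V,n,"-");continue
  if 1:
   k=4;im=cv2.resize(s["color"][r[1]:r[3],r[0]:r[2]],None,fx=k,fy=k,interpolation=cv2.INTER_NEAREST)
   cv2.polylines(im,[(c-[r[0],r[1]])*k+2],True,(0,0,255),1);out.append(cv2.resize(im,(250,250)))
 print("jar",tri(ray(w2,*E["w2"][0]),ray(w3,*E["w3"][0])),onplane(w2,*E["w2"][0],.095),onplane(w3,*E["w3"][0],.095))
while len(out)<6: out.append(0*out[0])
cv2.imwrite("pics/f2.png",np.vstack([np.hstack(out[0:6:2]),np.hstack(out[1:6:2])]))
E
```

```text
w2 [114.  216.2 244.  246.  255. ]
w3 [128. 204. 236. 243. 255.]
top [140.5 218.  239.  242.  245. ]
200 w2 ((274.3980712890625, 57.644798278808594), (55.442054748535156, 61.629234313964844), 167.25631713867188)
200 w3 ((286.6180419921875, 243.18421936035156), (64.95726013183594, 87.73954772949219), 0.3073175251483917)
jar (array([ 0.4653, -0.2057,  0.1103]), [np.float64(0.001110106478039915), np.float64(0.0011101064780395195)]) [ 0.4687 -0.2076  0.095 ] [ 0.4663 -0.198   0.095 ]
208 w2 ((274.4519958496094, 57.57680892944336), (55.168731689453125, 61.597869873046875), 166.4664306640625)
208 w3 ((287.44708251953125, 261.1365051269531), (61.736026763916016, 115.95547485351562), 166.49705505371094)
jar (array([ 0.4605, -0.2014,  0.1442]), [np.float64(0.0008910430731003861), np.float64(0.0008910430730998148)]) [ 0.4686 -0.2077  0.095 ] [ 0.4663 -0.1727  0.095 ]
216 w2 ((274.4378662109375, 57.5881233215332), (55.04966354370117, 61.55347442626953), 167.1515655517578)
216 w3 ((277.66802978515625, 239.80355834960938), (38.89466094970703, 56.42910385131836), 39.18255615234375)
jar (array([ 0.4716, -0.2068,  0.1031]), [np.float64(0.004109120189918206), np.float64(0.004109120189918319)]) [ 0.4687 -0.2077  0.095 ] [ 0.4771 -0.2027  0.095 ]
```

View pics/f2.png

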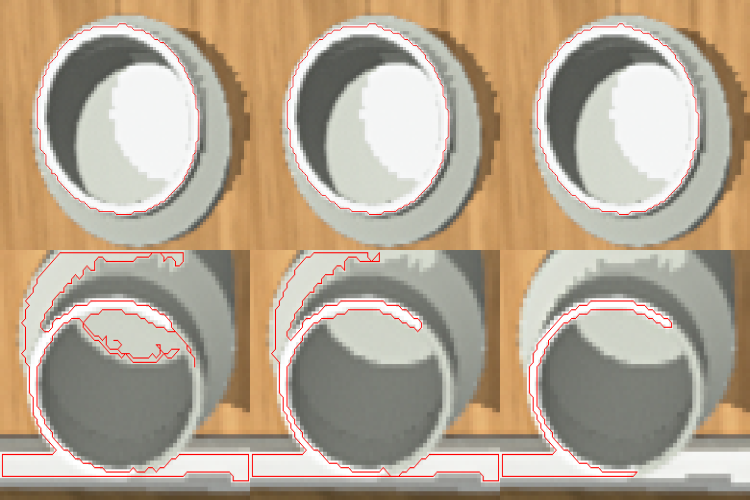

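w2's ring outline is clean: jar centre about (0.4687, -0.2077). In w3 the ring centre is about (285.2,236.4). I'll check its height while going down on the funnel.

```bash
python3 -m pendant '{"linear":[[0.12,-0.06,1.1],[0.12,-0.06,2.2],[0.12,-0.06,3.3],[0.12,-0.06,4.2],[0.12,-0.06,4.6]],"dr":[[0,0,0],[0,0,0],[0,0,0],[0,0,0],[0,0,0]],"jaw":[1,1,1,1,1]}' 25
python3 -m pendant '{"linear":[[0,0,0],[0,0,0],[0,0,0],[0,0,0],[0,0,0]],"dr":[[0,0,0],[0,0,0],[0,0,0],[0,0,0],[0,0,0]],"jaw":[1,0.5,0.5,0.5,0.5]}' 25
python3 - <<'E'
from fit import *
w2,w3=[pickle.load(open(f"pics/{n}.pkl","rb")) for n in("w2","w3")]
print(tri(ray(w2,274.44,57.6),ray(w3,285.2,236.4)))
E
```

```text
clock: 4.3
eef_pos: [0.4282, -0.3737, 0.0187]
eef_rot: [[0.002, -1.0, -0.004], [-1.0, -0.002, 0.002], [-0.002, 0.004, -1.0]]
force: [0.0, -0.4, 1.0]
gripper_width: 0.0854
gripper_force: 0.0
clock: 4.92
eef_pos: [0.4307, -0.3756, 0.0235]
eef_rot: [[0.003, -1.0, 0.003], [-1.0, -0.003, -0.002], [0.002, -0.003, -1.0]]
force: [-1.7, 0.4, 6.1]
gripper_width: 0.0622
gripper_force: 26.8
(array([ 0.4681, -0.2076,  0.0957]), [np.float64(0.0004997694610418865), np.float64(0.0004997694610415602)])
```

```bash
python3 snap.py w5; python3 - <<'E'
import cv2
import numpy as np
from bench import snapshot
a=cv2.imread("pics/w5.png")[120:400,160:480]
s=snapshot("side")["color"][110:190,320:420]
cv2.imwrite("pics/g1.png",np.hstack([cv2.resize(a,(440,385)),cv2.resize(s,(360,385),interpolation=cv2.INTER_CUBIC)]))
from h import get_obs
o=get_obs();print(o["force"],o["wrist_torque"],o["gripper_width"],o["eef_pos"])
E
```

```text
[-0.6483 -0.0942  6.4337] [0.1956 0.369  0.0004] 0.06258852744344083 [ 0.4307 -0.3756  0.0235]
```

View pics/g1.png

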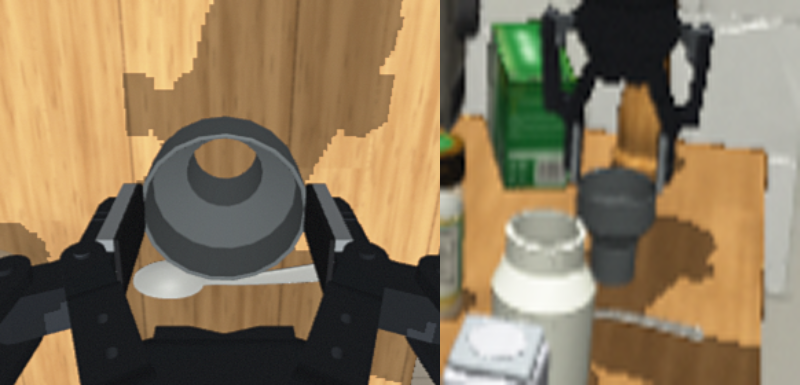

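Wrist/side crops: the collar sits between both pads, funnel upright. The pads' forward swing presses it lightly on the table, which explains the 6 N. Lifting and going over to the jar.

```bash
python3 -m pendant '{"linear":[[0,0,-0.3],[0,0,-0.9],[0,0,-1.6],[0,0,-2.3],[0,0,-2.4]],"dr":[[0,0,0],[0,0,0],[0,0,0],[0,0,0],[0,0,0]],"jaw":[0.5,0.5,0.5,0.5,0.5]}' 25
python3 -m pendant '{"linear":[[-0.8,-0.2,0],[-1.7,-0.4,0],[-2.6,-0.6,0],[-3.3,-0.76,0],[-3.33,-0.76,0]],"dr":[[0,0,0],[0,0,0],[0,0,0],[0,0,0],[0,0,0]],"jaw":[0.5,0.5,0.5,0.5,0.5]}'
python3 snap.py w6; python3 - <<'E'
from fit import *
o=get_obs();print(o["force"],o["wrist_torque"],o["gripper_width"],o["eef_pos"])
a=cv2.imread("pics/w6.png")[100:400,160:480]
s=snapshot("side")["color"][90:210,300:410]
cv2.imwrite("pics/g2.png",np.hstack([cv2.resize(a,(420,400)),cv2.resize(s,(370,400),interpolation=cv2.INTER_CUBIC)]))
E
```

```text
clock: 5.65
eef_pos: [0.4316, -0.3759, 0.1456]
eef_rot: [[0.002, -1.0, 0.007], [-1.0, -0.002, -0.004], [0.004, -0.007, -1.0]]
force: [-0.5, -0.5, -0.7]
gripper_width: 0.0431
gripper_force: 0.0
clock: 6.28
eef_pos: [0.4675, -0.2065, 0.1415]
eef_rot: [[0.005, -1.0, -0.0], [-1.0, -0.005, 0.0], [-0.0, 0.0, -1.0]]
force: [-0.8, -0.7, 0.2]
gripper_width: 0.0426
gripper_force: 0.0
[-0.7033 -0.2602  0.8891] [-0.0602  0.0227 -0.0056] 0.04240031533346357 [ 0.4674 -0.2073  0.1415]
```

View pics/g2.png

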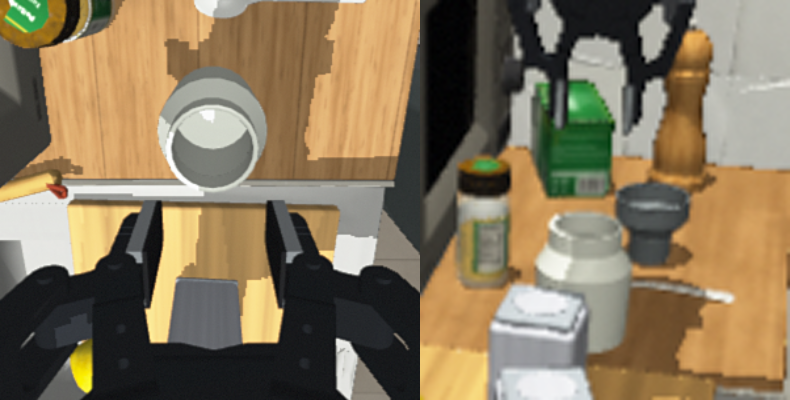

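The funnel slipped out and still stands in its place (side crop about (655,225)); the jar is untouched. I'll work out the pad tip's real height from the w5 picture.

```bash
python3 - <<'E'
from fit import *
w5,w6=[pickle.load(open(f"pics/{n}.pkl","rb")) for n in("w5","w6")]
def proj(s,p):
    T=np.array(s["cam_to_world"]);q=T[:3,:3].T@(np.array(p)-T[:3,3]);return s["cx"]-s["fx"]*q[0]/q[2],s["cy"]+s["fy"]*q[1]/q[2]
for z in(.02,.03,.035,.04,.045,.05,.06): print(z,*[np.round(proj(w5,(x,y,z))) for x,y in((.462,-.3866),(.462,-.3646),(.430,-.3735))])
for z in(.14,.15,.16): print(z,np.round(proj(w6,(.489,-.218,z))))
E
sed -n 1,1p /dev/null
python3 - <<'E'
from bench import snapshot
import pickle
t=snapshot("side");pickle.dump(t,open("pics/s7.pkl","wb"))
E
```

```text
0.02 [274. 221.] [276. 251.] [323. 239.]
0.03 [272. 227.] [273. 259.] [323. 247.]
0.035 [270. 231.] [272. 263.] [323. 250.]
0.04 [269. 234.] [271. 267.] [323. 254.]
0.045 [267. 238.] [269. 272.] [323. 259.]
0.05 [265. 242.] [268. 276.] [323. 263.]
0.06 [262. 251.] [264. 287.] [323. 273.]
0.14 [289. 221.]
0.15 [287. 228.]
0.16 [285. 235.]
```

```bash
python3 - <<'E'
from fit import *
s=snapshot("side")
for (u,v) in((340.8,128.4),(362.5,130)):
    c,d=ray(s,u,v); k=(-.207-c[1])/d[1]; print(c+k*d)
o=get_obs();print(o["eef_pos"],o["gripper_width"])
E
```

```text
[ 0.4931 -0.207   0.1691]
[ 0.4379 -0.207   0.1698]
[ 0.4671 -0.2089  0.1413] 0.042671822913767844
```

Side view ray: the pad tips stand about 28 mm behind the TCP at this opening (about 36 mm at 62 mm). So I must go about 16 mm lower. Back over the funnel, measuring it again.

```bash
python3 -m pendant '{"linear":[[0.8,0.2,-0.5],[1.7,0.4,-1],[2.6,0.6,-1],[3.3,0.76,-1],[3.33,0.76,-1]],"dr":[[0,0,0],[0,0,0],[0,0,0],[0,0,0],[0,0,0]],"jaw":[0.5,1,1,1,1]}'
python3 snap.py w8
python3 - <<'E'
from fit import *
w=pickle.load(open("pics/w8.pkl","rb"))
roi=(250,100,390,235)
m=low(w,roi,80); c=blob(m,roi);e=cv2.fitEllipse(cv2.convexHull(c));print(e,cv2.contourArea(c))
p=onplane(w,*e[0],.06);print(p,totool([p[0],p[1],.008]),get_obs()["eef_pos"])
E
```

```text
clock: 7.1
eef_pos: [0.4282, -0.3776, 0.1908]
eef_rot: [[-0.003, -1.0, -0.001], [-1.0, 0.003, 0.0], [-0.0, 0.001, -1.0]]
force: [0.9, 0.4, 0.0]
gripper_width: 0.0851
gripper_force: 0.0
((320.98663330078125, 187.0558319091797), (60.60868453979492, 61.35594940185547), 4.512375354766846) 2850.0
[ 0.4297 -0.375   0.06  ] [-0.0297 -0.0263  3.6551] [ 0.4286 -0.3766  0.1908]
```

```bash
python3 -m pendant '{"linear":[[0,0,1.0],[0,0,2.0],[0,0,3.0],[0,0,3.6],[0,0,3.7]],"dr":[[0,0,0],[0,0,0],[0,0,0],[0,0,0],[0,0,0]],"jaw":[1,1,1,1,1]}' 35
python3 -m pendant '{"linear":[[0,0,0],[0,0,0],[0,0,0],[0,0,0],[0,0,0]],"dr":[[0,0,0],[0,0,0],[0,0,0],[0,0,0],[0,0,0]],"jaw":[1,0.5,0.5,0.5,0.5]}'
python3 -m pendant '{"linear":[[0,0,-0.1],[0,0,-0.3],[0,0,-0.5],[0,0,-0.6],[0,0,-0.6]],"dr":[[0,0,0],[0,0,0],[0,0,0],[0,0,0],[0,0,0]],"jaw":[0.5,0.5,0.5,0.5,0.5]}'
```

```text
clock: 7.78
eef_pos: [0.4283, -0.3736, 0.0044]
eef_rot: [[0.002, -1.0, -0.005], [-1.0, -0.002, 0.002], [-0.002, 0.004, -1.0]]
force: [-0.6, -0.4, 0.3]
gripper_width: 0.0851
gripper_force: 0.0
clock: 8.4
eef_pos: [0.431, -0.3756, 0.0086]
eef_rot: [[0.003, -1.0, 0.003], [-1.0, -0.003, -0.002], [0.002, -0.003, -1.0]]
force: [-0.6, 1.7, 6.1]
gripper_width: 0.064
gripper_force: 37.9
clock: 9.02
eef_pos: [0.43, -0.375, 0.037]
eef_rot: [[0.002, -1.0, 0.001], [-1.0, -0.002, -0.0], [0.0, -0.001, -1.0]]
force: [-0.1, 0.1, -0.8]
gripper_width: 0.0641
gripper_force: 38.4
```

```bash
python3 -m pendant '{"linear":[[0,0,-0.6],[0,0,-1.3],[0,0,-1.7],[-0.8,-0.2,-1.7],[-1.7,-0.4,-1.7]],"dr":[[0,0,0],[0,0,0],[0,0,0],[0,0,0],[0,0,0]],"jaw":[0.5,0.5,0.5,0.5,0.5]}'
python3 -m pendant '{"linear":[[-0.8,-0.18,0],[-1.5,-0.35,0],[-1.64,-0.37,0],[-1.64,-0.37,0],[-1.64,-0.37,0]],"dr":[[0,0,0],[0,0,0],[0,0,0],[0,0,0],[0,0,0]],"jaw":[0.5,0.5,0.5,0.5,0.5]}'
python3 snap.py w9; python3 - <<'E'
from fit import *
s=snapshot("side");pickle.dump(s,open("pics/s9.pkl","wb"))
a=cv2.imread("pics/w9.png")[100:400,160:480]
cv2.imwrite("pics/g3.png",np.hstack([cv2.resize(a,(420,400)),cv2.resize(s["color"][90:210,300:410],(370,400),interpolation=cv2.INTER_CUBIC)]))
E
```

```text
clock: 9.65
eef_pos: [0.4494, -0.2892, 0.1212]
eef_rot: [[-0.0, -1.0, -0.0], [-1.0, 0.0, 0.0], [-0.0, 0.0, -1.0]]
force: [0.3, 0.4, -1.6]
gripper_width: 0.0639
gripper_force: 38.8
clock: 10.28
eef_pos: [0.4676, -0.2086, 0.1212]
eef_rot: [[0.001, -1.0, -0.0], [-1.0, -0.001, -0.0], [0.0, 0.0, -1.0]]
force: [0.4, -1.4, -0.4]
gripper_width: 0.0637
gripper_force: 38.8
```

View pics/g3.png

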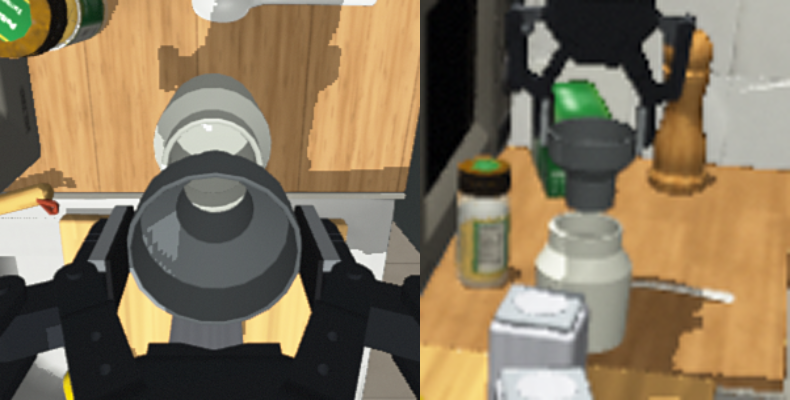

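Picture (the last I'll view): the funnel is upright in the pads, its spout just over the jar mouth. From here I work by numbers. Lowering.

```bash
python3 -m pendant '{"linear":[[0,0,0.3],[0,0,0.6],[0,0,0.85],[0,0,0.95],[0,0,0.95]],"dr":[[0,0,0],[0,0,0],[0,0,0],[0,0,0],[0,0,0]],"jaw":[0.5,0.5,0.5,0.5,0.5]}'
python3 -m pendant '{"linear":[[0,0,0.02],[0,0,0.05],[0,0,0.08],[0,0,0.1],[0,0,0.1]],"dr":[[0,0,0],[0,0,0],[0,0,0],[0,0,0],[0,0,0]],"jaw":[0.5,0.5,0.5,0.5,0.5]}'
```

```text
clock: 11.0
eef_pos: [0.4682, -0.208, 0.0738]
eef_rot: [[0.002, -1.0, 0.0], [-1.0, -0.002, -0.0], [0.0, -0.0, -1.0]]
force: [0.3, -0.5, -0.8]
gripper_width: 0.0639
gripper_force: 38.9
clock: 11.62
eef_pos: [0.4692, -0.2088, 0.0717]
eef_rot: [[0.004, -1.0, 0.003], [-1.0, -0.004, -0.002], [0.002, -0.003, -1.0]]
force: [-3.8, -2.3, 12.4]
gripper_width: 0.0636
gripper_force: 39.5
```

```bash
python3 -m pendant '{"linear":[[0,0,-0.03],[0,0,-0.03],[0,0,-0.03],[0,0,-0.03],[0,0,-0.03]],"dr":[[0,0,0],[0,0,0],[0,0,0],[0,0,0],[0,0,0]],"jaw":[0.8,0.9,1,1,1]}' 
python3 -m pendant '{"linear":[[0,0,-0.6],[0,0,-1.4],[0,0,-2.4],[0,0,-3.2],[0,0,-3.2]],"dr":[[0,0,0],[0,0,0],[0,0,0],[0,0,0],[0,0,0]],"jaw":[1,1,1,1,1]}'
python3 snap.py w10
python3 -m pendant '{"linear":[[-1,0,0],[-2,0,0],[-2.4,0,0],[-2.4,0,0],[-2.4,0,0]],"dr":[[0,0,0],[0,0,0],[0,0,0],[0,0,0],[0,0,0]],"jaw":[1,1,1,1,1]}' | tail -0
python3 snap.py w11
python3 - <<'E'
from fit import *
a,b=[pickle.load(open(f"pics/{n}.pkl","rb")) for n in("w10","w11")]
def proj(s,p):
    T=np.array(s["cam_to_world"]);q=T[:3,:3].T@(np.array(p)-T[:3,3]);return s["cx"]-s["fx"]*q[0]/q[2],s["cy"]+s["fy"]*q[1]/q[2]
E={}
for n,s in(("a",a),("b",b)):
    u,v=proj(s,(.4685,-.2076,.123)); x0,y0=int(u)-50,int(v)-50; r=(x0,max(y0,0),x0+100,y0+100)
    im=s["color"][r[1]:r[3],r[0]:r[2]].astype(int)
    m=((im.max(2)<165)&(im.max(2)-im.min(2)<35)).astype(np.uint8)*255
    c=blob(m,r);E[n]=cv2.fitEllipse(cv2.convexHull(c));print(n,(u,v),E[n],cv2.boundingRect(c)); cv2.imwrite(f"pics/m{n}.png",m)
    print(onplane(s,*E[n][0],.123))
print(tri(ray(a,*E["a"][0]),ray(b,*E["b"][0])))
print(get_obs()["eef_pos"],get_obs()["clock"])
E
```

```text
clock: 12.25
eef_pos: [0.4678, -0.2078, 0.0702]
eef_rot: [[0.002, -1.0, -0.0], [-1.0, -0.002, 0.0], [-0.0, 0.0, -1.0]]
force: [0.3, 0.2, -0.9]
gripper_width: 0.0858
gripper_force: 0.0
clock: 12.88
eef_pos: [0.4699, -0.2083, 0.2341]
eef_rot: [[0.002, -1.0, 0.008], [-1.0, -0.002, -0.002], [0.002, -0.008, -1.0]]
force: [-0.1, 0.0, -0.5]
gripper_width: 0.085
gripper_force: 0.0
a (np.float64(324.7538230369187), np.float64(190.77944203958157)) ((324.05328369140625, 202.70326232910156), (90.41793060302734, 104.24180603027344), 68.6109390258789) (274, 156, 100, 69)
[ 0.4692 -0.1949  0.123 ]
b (np.float64(320.9328934517252), np.float64(58.072853236450555)) ((321.6441650390625, 60.17992401123047), (73.7240982055664, 86.33799743652344), 171.2542724609375) (285, 18, 75, 87)
[ 0.4679 -0.206   0.123 ]
(array([ 0.4685, -0.2031,  0.1469]), [np.float64(0.0006237070385786663), np.float64(0.0006237070385786667)])
[ 0.4673 -0.0884  0.2296] 13.6Exception ignored on flushing sys.stdout:
BrokenPipeError: [Errno 32] Broken pipe
```

```bash
python3 - <<'E'
from fit import *
b=pickle.load(open("pics/w11.pkl","rb")); sd=snapshot("side"); tp=snapshot("top")
def proj(s,p):
    T=np.array(s["cam_to_world"]);q=T[:3,:3].T@(np.array(p)-T[:3,3]);return s["cx"]-s["fx"]*q[0]/q[2],s["cy"]+s["fy"]*q[1]/q[2]
th=np.linspace(0,2*np.pi,72)
for n,s in(("w11",b),("side",sd),("top",tp)):
    def circ(z,r=.033): return np.array([proj(s,(.4685+r*np.cos(t),-.2076+r*np.sin(t),z)) for t in th])
    P=np.vstack([circ(.123),circ(.103)]);R=circ(.123)
    print(n,"pred collar bbox",P.min(0),P.max(0),"rim",R.min(0),R.max(0), "rim ellipse",cv2.fitEllipse(R.astype(np.float32))[:2])
    x0,y0=(P.min(0)-14).astype(int);x1,y1=(P.max(0)+14).astype(int);r=(max(x0,0),max(y0,0),x1,y1)
    im=s["color"][r[1]:r[3],r[0]:r[2]].astype(int)
    m=((im.max(2)<150)&(im.max(2)-im.min(2)<35)).astype(np.uint8)*255
    c=blob(m,r);x,y,w,h=cv2.boundingRect(c);print("  seen",(x,y),(x+w,y+h),cv2.contourArea(c))
    k=(m[::2,::2] if n=="w11" else m)
    print("\n".join("".join("#" if v else "." for v in row) for row in k))
E
```

```text
w11 pred collar bbox [282.4847  13.6766] [359.3903  98.9981] rim [282.4847  13.6766] [359.3903  98.8326] rim ellipse ((320.919921875, 56.25146484375), (76.93965911865234, 85.17889404296875))
  seen (285, 18) (359, 104) 4679.5
.....................................................
.....................................................
.....................................................
.....................................................
.....................................................
.....................................................
.....................................................
.....................................................
.....................................................
.........................####........................
.....................############....................
...................################..................
.................####################................
................######################...............
...............########################..............
..............##########################.............
..........
[... 8176 characters left out ...]
..................
...............########..........###.........................
.................#################...........................
..................##############.............................
.....................#######.................................
.............................................................
.............................................................
.............................................................
.............................................................
.............................................................
.............................................................
.............................................................
```

Funnel top matches the predicted seated rim (side rows 141–161, level; w11 width), so it is home and upright. Now the tins: three wrist views from above.

```bash
python3 -m pendant '{"linear":[[-1,0,-0.2],[-2,0,-0.4],[-3,0,-0.6],[-3,0,-0.6],[-3,0,-0.6]],"dr":[[0,0,0],[0,0,0],[0,0,0],[0,0,0],[0,0,0]],"jaw":[1,1,1,1,1]}' >/dev/null
python3 snap.py t3
python3 -m pendant '{"linear":[[-1,0,0],[-2.2,0,0],[-2.2,0,0],[-2.2,0,0],[-2.2,0,0]],"dr":[[0,0,0],[0,0,0],[0,0,0],[0,0,0],[0,0,0]],"jaw":[1,1,1,1,1]}'>/dev/null
python3 snap.py t2
python3 -m pendant '{"linear":[[-1,0,0],[-2.1,0,0],[-2.1,0,0],[-2.1,0,0],[-2.1,0,0]],"dr":[[0,0,0],[0,0,0],[0,0,0],[0,0,0],[0,0,0]],"jaw":[1,1,1,1,1]}'
python3 snap.py t1
cat > tins.py <<'E'
from fit import *
def proj(s,p):
    T=np.array(s["cam_to_world"]);q=T[:3,:3].T@(np.array(p)-T[:3,3]);return s["cx"]-s["fx"]*q[0]/q[2],s["cy"]+s["fy"]*q[1]/q[2]
def tin(s,p,thr=150,z=.113):
    "lit top face near p: returns pixel centre, world centre on plane z, side lengths, yaw"
    u,v=proj(s,(p[0],p[1],z));x0,y0=max(int(u)-55,0),max(int(v)-55,0);r=(x0,y0,int(u)+55,int(v)+55)
    im=s["color"][r[1]:r[3],r[0]:r[2]].astype(int)
    m=((im.min(2)>thr)&(im.max(2)-im.min(2)<40)).astype(np.uint8)*255
    m=cv2.morphologyEx(m,cv2.MORPH_OPEN,np.ones((3,3)))
    cs,_=cv2.findContours(m,cv2.RETR_EXTERNAL,cv2.CHAIN_APPROX_NONE)
    c=max(cs,key=lambda c:cv2.contourArea(c))+np.array([r[0],r[1]])
    W=np.array([onplane(s,a,b,z)[:2] for a,b in c[:,0]],np.float32)*1000
    q=cv2.minAreaRect(W); cen=cv2.minAreaRect(c)[0]
    return cen,np.array(q[0])/1000,q[1],q[2],m
E
python3 - <<'E'
from tins import *
S={n:pickle.load(open(f"pics/{n}.pkl","rb")) for n in("t1","t2","t3")}
G={"1":(.4627,.1882),"2":(.4483,.0843),"3":(.47,-.0246)}
for k,g in G.items():
  for n,s in S.items():
    for thr in(140,170):
      try: c,w,sz,a,m=tin(s,g,thr);print("tin",k,n,thr,np.round(c,1),w,np.round(sz,1),round(a,1))
      except Exception as e: print("tin",k,n,"fail")
E
```

```text
clock: 15.68
eef_pos: [0.4671, 0.2758, 0.2607]
eef_rot: [[0.0, -1.0, 0.0], [-1.0, -0.0, 0.0], [-0.0, -0.0, -1.0]]
force: [0.4, 0.3, 0.2]
gripper_width: 0.0856
gripper_force: 0.0
tin 1 t1 140 [323.3 101.9] [0.4664 0.1935] [55.3 51.7] 62.5
tin 1 t1 170 [320.7 101. ] [0.4691 0.192 ] [54.7 45.2] 62.5
tin 1 t2 140 [325.2 197.6] [0.465  0.1908] [55.4 54.9] 62.2
tin 1 t2 170 [323.8 199.6] [0.4661 0.1932] [50.1 54.3] 62.0
tin 1 t3 140 [323.7 278.1] [0.4653 0.1887] [57.9 55.1] 62.5
tin 1 t3 170 [324.6 281.8] [0.4648 0.1935] [49.9 49.7] 62.4
tin 2 t1 140 [341.5  14. ] [0.4493 0.1138] [57.3 22.9] 0.0
tin 2 t1 170 [341.   13.5] [0.4498 0.1134] [56.1 22. ] 0.0
tin 2 t2 140 [334.6 102.2] [0.4552 0.088 ] [52.1 51.5] 15.4
tin 2 t2 170 [330.4 100.4] [0.4589 0.0861] [44.9 44.7] 16.3
tin 2 t3 140 [334.5 201. ] [0.453  0.0862] [55.2 55.6] 15.4
tin 2 t3 170 [333.9 203.7] [0.4537 0.0892] [51.7 49.6] 15.3
tin 3 t1 140 [323.3 101.9] [0.4664 0.1935] [55.3 51.7] 62.5
tin 3 t1 170 [320.7 101. ] [0.4691 0.192 ] [54.7 45.2] 62.5
tin 3 t2 140 [313.    6.5] [0.476  0.0024] [54.2 10.5] 0.0
tin 3 t2 170 [313.   3.] [ 0.476  -0.0004] [48.5  4.8] 0.0
tin 3 t3 140 [315.5  98. ] [ 0.475  -0.0246] [54.3 53.1] 88.0
tin 3 t3 170 [313.3  99.2] [ 0.4763 -0.0241] [49.8 51. ] 86.9
```

```bash
python3 - <<'E'
from tins import *
S={n:pickle.load(open(f"pics/{n}.pkl","rb")) for n in("t1","t2","t3","w1","w2")}
for k,g,a,b in(("1",(.4655,.191),"t1","t2"),("1",(.4655,.191),"t1","t3"),("2",(.453,.087),"t2","t3"),("3",(.475,-.0246),"t3","w2"),("3",(.475,-.0246),"t3","w1")):
    A=tin(S[a],g,140);B=tin(S[b],g,140)
    print(k,a,b,tri(ray(S[a],*A[0]),ray(S[b],*B[0])),B[1:4])
o=get_obs();print(o["eef_pos"]);print(totool([.4655,.191,.16]))
E
```

```text
1 t1 t2 (array([0.4652, 0.1921, 0.1082]), [np.float64(0.001121077018305388), np.float64(0.0011210770183057218)]) (array([0.465 , 0.1908]), (55.40471649169922, 54.91733169555664), 62.20329666137695)
1 t1 t3 (array([0.4658, 0.1921, 0.1073]), [np.float64(0.0004980340878210502), np.float64(0.0004980340878218257)]) (array([0.4653, 0.1887]), (57.94903564453125, 55.142738342285156), 62.48747634887695)
2 t2 t3 (array([0.4538, 0.0871, 0.1084]), [np.float64(0.0007129696951633542), np.float64(0.0007129696951635698)]) (array([0.453 , 0.0862]), (55.16330337524414, 55.61831283569336), 15.357077598571777)
3 t3 w2 (array([ 0.4746, -0.026 ,  0.107 ]), [np.float64(0.00014106075865748444), np.float64(0.00014106075865743796)]) (array([ 0.4729, -0.0279]), (56.76197814941406, 54.672607421875), 86.90547943115234)
3 t3 w1 (array([ 0.475 , -0.0258,  0.1007]), [np.float64(0.00042792608485417406), np.float64(0.0004279260848545055)]) (array([ 0.473 , -0.0221]), (54.817787170410156, 54.63786697387695), 87.05338287353516)
[0.4671 0.2759 0.2608]
[1.6991 0.0332 2.0146]
```

```bash
python3 -m pendant '{"linear":[[0.6,0,0.3],[1.2,0,0.8],[1.69,0.03,1.4],[1.69,0.03,2.0],[1.69,0.03,2.0]],"dr":[[0,0,0.16],[0,0,0.32],[0,0,0.48],[0,0,0.48],[0,0,0.48]],"jaw":[1,1,1,1,1]}' 50
python3 -m pendant '{"linear":[[0,0,0.8],[0,0,1.6],[0,0,2.4],[0,0,2.62],[0,0,2.62]],"dr":[[0,0,0],[0,0,0],[0,0,0],[0,0,0],[0,0,0]],"jaw":[1,1,1,1,1]}'
python3 -m pendant '{"linear":[[0,0,0],[0,0,0],[0,0,0],[0,0,0],[0,0,0]],"dr":[[0,0,0],[0,0,0],[0,0,0],[0,0,0],[0,0,0]],"jaw":[0.8,0.5,0.5,0.5,0.5]}'
```

```text
clock: 16.35
eef_pos: [0.4644, 0.1907, 0.1589]
eef_rot: [[-0.461, -0.887, -0.004], [-0.887, 0.461, -0.003], [0.004, 0.002, -1.0]]
force: [0.4, -0.6, 0.8]
gripper_width: 0.0854
gripper_force: 0.0
clock: 16.98
eef_pos: [0.4665, 0.1932, 0.0303]
eef_rot: [[-0.459, -0.888, 0.001], [-0.888, 0.459, 0.0], [-0.001, -0.001, -1.0]]
force: [0.2, 0.8, 0.8]
gripper_width: 0.0855
gripper_force: 0.0
clock: 17.6
eef_pos: [0.4667, 0.1937, 0.0313]
eef_rot: [[-0.46, -0.888, 0.003], [-0.888, 0.46, 0.002], [-0.003, -0.002, -1.0]]
force: [-0.7, 1.9, 7.3]
gripper_width: 0.0576
gripper_force: 54.8
```

```bash
cat > weigh.py <<'E'
from h import *
F=[];J=[]
for i in range(10):
    snapshot("side");o=get_obs();F.append(o["force"]);J.append(o["effort"])
F=np.array(F);print("Fz %.2f sd %.2f"%(F[:,2].mean(),F[:,2].std()),F.mean(0),np.mean(J,0),o["gripper_width"],o["gripper_force"],o["eef_pos"],o["clock"])
E
python3 -m pendant '{"linear":[[0,0,-0.15],[0,0,-0.4],[0,0,-0.65],[0,0,-0.8],[0,0,-0.8]],"dr":[[0,0,0],[0,0,0],[0,0,0],[0,0,0],[0,0,0]],"jaw":[0.5,0.5,0.5,0.5,0.5]}'
python3 weigh.py
```

```text
clock: 18.23
eef_pos: [0.466, 0.1929, 0.0702]
eef_rot: [[-0.46, -0.888, 0.001], [-0.888, 0.46, 0.001], [-0.002, -0.001, -1.0]]
force: [-0.6, 0.7, -1.9]
gripper_width: 0.0574
gripper_force: 54.1
Fz -2.33 sd 0.25 [-0.0077  0.0272 -2.3322] [  0.0023 -32.9789  15.1077   3.4728   0.0013   0.    ] 0.05723179792616981 54.07753363251686 [0.4655 0.1926 0.0692] 18.725
```

Tin 1 weighs about 0.24 kg – below the 0.37 kg that the heaviest must exceed. Set it back and go to tin 2.

```bash
python3 -m pendant '{"linear":[[0,0,0.3],[0,0,0.6],[0,0,0.75],[0,0,0.79],[0,0,0.79]],"dr":[[0,0,0],[0,0,0],[0,0,0],[0,0,0],[0,0,0]],"jaw":[0.5,0.5,0.5,0.5,0.5]}'
python3 -m pendant '{"linear":[[0,0,0],[0,0,0],[0,0,0],[0,0,0],[0,0,-0.3]],"dr":[[0,0,0],[0,0,0],[0,0,0],[0,0,0],[0,0,0]],"jaw":[0.8,1,1,1,1]}'
python3 -m pendant '{"linear":[[0,0,-0.7],[0,0,-1.6],[0,0,-2.3],[0,0,-2.3],[0,0,-2.3]],"dr":[[0,0,0],[0,0,0],[0,0,0],[0,0,0],[0,0,0]],"jaw":[1,1,1,1,1]}'
python3 -m pendant '{"linear":[[0.5,-0.2,0],[1,-0.4,0],[1.5,-0.6,0],[1.96,-0.75,0],[1.96,-0.75,0]],"dr":[[0,0,-0.16],[0,0,-0.32],[0,0,-0.48],[0,0,-0.64],[0,0,-0.749]],"jaw":[1,1,1,1,1]}'
python3 -m pendant '{"linear":[[0,0,0.5],[0,0,1.3],[0,0,2.2],[0,0,2.6],[0,0,2.6]],"dr":[[0,0,0],[0,0,0],[0,0,0],[0,0,0],[0,0,0]],"jaw":[1,1,1,1,1]}'
```

```text
clock: 19.35
eef_pos: [0.4652, 0.1923, 0.0313]
eef_rot: [[-0.46, -0.888, -0.001], [-0.888, 0.46, -0.001], [0.001, 0.0, -1.0]]
force: [-4.0, -1.8, 7.2]
gripper_width: 0.0577
gripper_force: 55.0
clock: 19.98
eef_pos: [0.4648, 0.192, 0.044]
eef_rot: [[-0.46, -0.888, -0.002], [-0.888, 0.46, -0.002], [0.003, 0.001, -1.0]]
force: [0.8, -0.2, 0.3]
gripper_width: 0.0853
gripper_force: 0.0
clock: 20.6
eef_pos: [0.4651, 0.1924, 0.1593]
eef_rot: [[-0.46, -0.888, -0.001], [-0.888, 0.46, -0.0], [0.001, 0.001, -1.0]]
force: [-0.1, -0.9, -0.5]
gripper_width: 0.0857
gripper_force: 0.0
clock: 21.22
eef_pos: [0.4524, 0.0866, 0.1583]
eef_rot: [[0.269, -0.963, -0.003], [-0.963, -0.269, -0.002], [0.001, 0.004, -1.0]]
force: [-0.0, 0.5, -0.9]
gripper_width: 0.0854
gripper_force: 0.0
clock: 21.85
eef_pos: [0.4518, 0.0872, 0.0275]
eef_rot: [[0.267, -0.964, -0.006], [-0.964, -0.267, -0.004], [0.002, 0.007, -1.0]]
force: [0.1, 1.0, 0.6]
gripper_width: 0.0854
gripper_force: 0.0
```

```bash
python3 -m pendant '{"linear":[[0,0,0],[0,0,0],[0,0,0],[0,0,0],[0,0,0]],"dr":[[0,0,0],[0,0,0],[0,0,0],[0,0,0],[0,0,0]],"jaw":[0.8,0.5,0.5,0.5,0.5]}'
python3 -m pendant '{"linear":[[0,0,-0.15],[0,0,-0.4],[0,0,-0.65],[0,0,-0.8],[0,0,-0.8]],"dr":[[0,0,0],[0,0,0],[0,0,0],[0,0,0],[0,0,0]],"jaw":[0.5,0.5,0.5,0.5,0.5]}'
python3 weigh.py
```

```text
clock: 22.48
eef_pos: [0.4544, 0.0888, 0.0308]
eef_rot: [[0.268, -0.963, 0.002], [-0.963, -0.268, 0.001], [-0.0, -0.002, -1.0]]
force: [-1.7, 1.0, 5.2]
gripper_width: 0.0576
gripper_force: 54.6
clock: 23.1
eef_pos: [0.4542, 0.0886, 0.0707]
eef_rot: [[0.268, -0.964, 0.002], [-0.964, -0.268, 0.001], [-0.001, -0.002, -1.0]]
force: [-0.4, -0.0, -1.9]
gripper_width: 0.0573
gripper_force: 54.0
Fz -2.17 sd 0.65 [-0.1575  0.0604 -2.1681] [  0.0025 -28.893   14.4403   3.295    0.0012   0.    ] 0.057156944839290444 54.047803580760956 [0.4538 0.0883 0.0697] 23.6
```

Tin 2 weighs about 0.22 kg: light too. Return it and take tin 3.

```bash
python3 -m pendant '{"linear":[[0,0,0.3],[0,0,0.6],[0,0,0.75],[0,0,0.79],[0,0,0.79]],"dr":[[0,0,0],[0,0,0],[0,0,0],[0,0,0],[0,0,0]],"jaw":[0.5,0.5,0.5,0.5,0.5]}'
python3 -m pendant '{"linear":[[0,0,0],[0,0,0],[0,0,0],[0,0,0],[0,0,-0.3]],"dr":[[0,0,0],[0,0,0],[0,0,0],[0,0,0],[0,0,0]],"jaw":[0.8,1,1,1,1]}'
python3 -m pendant '{"linear":[[0,0,-0.7],[0,0,-1.6],[0,0,-2.3],[0,0,-2.3],[0,0,-2.3]],"dr":[[0,0,0],[0,0,0],[0,0,0],[0,0,0],[0,0,0]],"jaw":[1,1,1,1,1]}'
python3 -m pendant '{"linear":[[0.6,0.05,0],[1.2,0.1,0],[1.8,0.15,0],[2.29,0.2,0],[2.29,0.2,0]],"dr":[[0,0,0.08],[0,0,0.16],[0,0,0.24],[0,0,0.315],[0,0,0.315]],"jaw":[1,1,1,1,1]}'
python3 -m pendant '{"linear":[[0,0,0.5],[0,0,1.3],[0,0,2.2],[0,0,2.6],[0,0,2.6]],"dr":[[0,0,0],[0,0,0],[0,0,0],[0,0,0],[0,0,0]],"jaw":[1,1,1,1,1]}' 70
python3 -m pendant '{"linear":[[0,0,0],[0,0,0],[0,0,0],[0,0,0],[0,0,0]],"dr":[[0,0,0],[0,0,0],[0,0,0],[0,0,0],[0,0,0]],"jaw":[0.8,0.5,0.5,0.5,0.5]}'
python3 -m pendant '{"linear":[[0,0,-0.15],[0,0,-0.4],[0,0,-0.65],[0,0,-0.8],[0,0,-0.8]],"dr":[[0,0,0],[0,0,0],[0,0,0],[0,0,0],[0,0,0]],"jaw":[0.5,0.5,0.5,0.5,0.5]}'
python3 weigh.py
```

```text
clock: 24.22
eef_pos: [0.4542, 0.0886, 0.0309]
eef_rot: [[0.268, -0.963, 0.001], [-0.963, -0.268, 0.0], [-0.0, -0.001, -1.0]]
force: [-0.4, 0.6, -1.3]
gripper_width: 0.0575
gripper_force: 54.0
clock: 24.85
eef_pos: [0.453, 0.0879, 0.0447]
eef_rot: [[0.267, -0.964, -0.003], [-0.964, -0.267, -0.001], [0.001, 0.003, -1.0]]
force: [-0.2, -0.1, -0.5]
gripper_width: 0.0854
gripper_force: 0.0
clock: 25.48
eef_pos: [0.4531, 0.0882, 0.1597]
eef_rot: [[0.267, -0.964, -0.001], [-0.964, -0.267, -0.0], [-0.0, 0.001, -1.0]]
force: [0.3, 0.4, -0.4]
gripper_width: 0.0855
gripper_force: 0.0
clock: 26.1
eef_pos: [0.4739, -0.0259, 0.1587]
eef_rot: [[-0.046, -0.999, -0.004], [-0.999, 0.046, -0.001], [0.001, 0.004, -1.0]]
force: [0.3, 0.4, -0.7]
gripper_width: 0.0852
gripper_force: 0.0
clock: 26.72
eef_pos: [0.4729, -0.0245, 0.0283]
eef_rot: [[-0.043, -0.999, -0.006], [-0.999, 0.043, -0.002], [0.002, 0.006, -1.0]]
force: [0.5, 0.9, -0.7]
gripper_width: 0.0854
gripper_force: 0.0
clock: 27.35
eef_pos: [0.4753, -0.0243, 0.0316]
eef_rot: [[-0.044, -0.999, 0.002], [-0.999, 0.044, 0.001], [-0.001, -0.002, -1.0]]
force: [-2.9, 2.3, 6.8]
gripper_width: 0.0571
gripper_force: 76.8
clock: 27.98
eef_pos: [0.4753, -0.0245, 0.0711]
eef_rot: [[-0.044, -0.999, 0.002], [-0.999, 0.044, 0.001], [-0.001, -0.002, -1.0]]
force: [-0.1, 0.6, -6.2]
gripper_width: 0.0572
gripper_force: 76.3
Fz -6.29 sd 0.59 [ 0.0375  0.0252 -6.2862] [  0.003  -32.0468  15.9007   3.8212   0.0032   0.    ] 0.05745982179500371 76.28406688570976 [ 0.4747 -0.0246  0.0702] 28.475
```

Tin 3 is the heaviest (about 0.64 kg). Raise it, then carry it over the funnel.

```bash
python3 -m pendant '{"linear":[[0,0,-0.3],[0,0,-0.9],[0,0,-1.6],[0,0,-2.1],[0,0,-2.1]],"dr":[[0,0,0],[0,0,0],[0,0,0],[0,0,0],[0,0,0]],"jaw":[0.5,0.5,0.5,0.5,0.5]}'
python3 snap.py h1
python3 - <<'E'
from tins import *
s=pickle.load(open("pics/h1.pkl","rb"));o=get_obs();p=np.array(o["eef_pos"])
print(p); dz=p[2]-.031
for thr in(100,125,140):
    try: c,w,sz,a,m=tin(s,p,thr,.113+dz);print(thr,np.round(c,1),w-p[:2],np.round(sz,1),round(a,1))
    except Exception as e: print(thr,e)
print("tin top proj",proj(s,(p[0],p[1],.113+dz)))
k=m[::2,::2];print("\n".join("".join("#" if v else "." for v in r) for r in k))
# lighter tins by the top view
t=snapshot("top")
for g in((.4655,.1915),(.4538,.087)):
    c,w,sz,a,m=tin(t,g,150,.113);print("light tin",w,np.round(sz,1),round(a,1))
E
```

```text
clock: 29.1
eef_pos: [0.4762, -0.0243, 0.1771]
eef_rot: [[-0.044, -0.999, 0.005], [-0.999, 0.044, 0.001], [-0.002, -0.005, -1.0]]
force: [-0.7, 1.4, -7.3]
gripper_width: 0.0573
gripper_force: 77.2
[ 0.4746 -0.0244  0.1753]
100 [323.5 319.5] [ 0.0005 -0.0036] [43.2 44.7] 87.8
125 [323.5 319.5] [ 0.0008 -0.0039] [43.2 44.7] 88.5
140 [328.  319.6] [-0.0023 -0.0038] [40.6 41.3] 84.8
tin top proj (np.float64(324.9106107000277), np.float64(329.82731768313135))
.......................................................
......###.............####.............................
......#######....##..##########.........##.....##......
###..##########################..#####################.
###..##################################################
###..##################################################
###..##################################################
###..##################################################
####.##################################################
###..##################################################
###..#################...........######################
####.#############..#####
[... 1827 characters left out ...]
..................................................#
##....................................................#
.......................................................
.......................................................
.......................................................
.......................................................
.......................................................
.......................................................
.......................................................
.......................................................
.......................................................
light tin [0.5433 0.1675] [130.4 150.6] 16.6
light tin [0.5239 0.1407] [107.  135.9] 3.5
```

```bash
python3 - <<'E'
from tins import *
s=pickle.load(open("pics/h1.pkl","rb"));p=np.array([.4746,-.0244,.1753]);dz=p[2]-.031
for v in(278,280,282): print(v,onplane(s,324.9,v,.106+dz)[:2]-p[:2],onplane(s,324.9,v,.113+dz)[:2]-p[:2])
t=snapshot("top");sd=snapshot("side")
cv2.imwrite("pics/t12.png",t["color"])
for n,g in(("1",(.4655,.1915)),("2",(.4538,.087))):
    u,v=proj(t,(*g,.11));x0,y0=int(u)-24,int(v)-24
    im=t["color"][y0:y0+48,x0:x0+48].astype(int);m=((im.min(2)>175)&(im.max(2)-im.min(2)<35)).astype(np.uint8)
    print(n,u-x0,v-y0);print("\n".join("".join("#" if q else "." for q in r) for r in m))
E
```

```text
278 [-0.0007 -0.0189] [-0.0009 -0.0235]
280 [-0.0007 -0.0179] [-0.0009 -0.0227]
282 [-0.0007 -0.017 ] [-0.0009 -0.0218]
1 24.961575927407864 24.870007303900508
##...###########################################
.##..###########################################
.##...##########################################
.##...##########################################
..##..##########################################
..##...#########################################
...#...#########################################
...##...########################################
....#...########################################
....#....#######################################
.....#...#######################################
.....#....######################################
.....#....######################################
......#....#####################################
......#....###################################..
.......#....###############################.....
............###########################.........
.............#######################............
.............###################................
.........
[... 3102 characters left out ...]
####..........
...........###########################..........
............#######################.#...........
............####################................
............###################.................
............#########.###.......................
............#####..##...........................
.............##.................................
................................................
................................................
................................................
................................................
................................................
................................................
................................................
```

```bash
python3 -m pendant '{"linear":[[0.4,0,0],[1.1,0,0],[1.9,0,0],[2.7,-0.01,0],[3.3,-0.02,0]],"dr":[[0,0,0],[0,0,0],[0,0,0],[0,0,0],[0,0,0]],"jaw":[0.5,0.5,0.5,0.5,0.5]}'
python3 -m pendant '{"linear":[[0.25,0,0],[0.35,0,0],[0.35,0,0],[0.35,0,0],[0.35,0,0]],"dr":[[0,0,0],[0,0,0],[0,0,0],[0,0,0],[0,0,0]],"jaw":[0.5,0.5,0.5,0.5,0.5]}'
python3 snap.py h2
python3 - <<'E'
from tins import *
o=get_obs();print(o["eef_pos"],o["force"],o["clock"])
sd=snapshot("side");t=snapshot("top");pickle.dump((sd,t),open("pics/h2st.pkl","wb"))
# tins upright? top view
for g,thr in(((.4655,.1915),165),((.4538,.087),165)):
    u,v=proj(t,(*g,.113));x0,y0=int(u)-20,int(v)-20
    im=t["color"][y0:y0+40,x0:x0+40].astype(int);m=((im.min(2)>thr)&(im.max(2)-im.min(2)<35)).astype(np.uint8)*255
    c=blob(m,(x0,y0));W=np.array([onplane(t,a,b,.113)[:2] for a,b in c[:,0]],np.float32)*1000;q=cv2.minAreaRect(W);print("light",q)
# side: tin bottom, funnel top
th=np.linspace(0,6.283,60);R=np.array([proj(sd,(.4677+.033*np.cos(a),-.207+.033*np.sin(a),.123)) for a in th]);print("rim pred",R.min(0),R.max(0))
B=np.array([proj(sd,(.4677+x,-.207+y,.158+z)) for x in(-.029,.029) for y in(-.029,.029) for z in (0,.088)]);print("tin pred",np.round(B,1).tolist())
x0=320;g=cv2.cvtColor(sd["color"],cv2.COLOR_BGR2GRAY)[95:170,x0:385]
print("\n".join("".join(" .:-=+*#%@"[int(v)*10//256] for v in r) for r in g))
E
```

```text
clock: 29.92
eef_pos: [0.4676, -0.1908, 0.1737]
eef_rot: [[-0.045, -0.999, -0.003], [-0.999, 0.045, 0.0], [-0.0, 0.003, -1.0]]
force: [-0.4, 0.4, -6.2]
gripper_width: 0.0571
gripper_force: 77.6
clock: 30.55
eef_pos: [0.4679, -0.2064, 0.1755]
eef_rot: [[-0.043, -0.999, 0.0], [-0.999, 0.043, 0.0], [-0.0, -0.0, -1.0]]
force: [-0.1, 0.3, -6.3]
gripper_width: 0.057
gripper_force: 77.6
[ 0.4679 -0.2064  0.1755] [ 0.0011 -0.0782 -6.023 ] 30.6
light ((462.430419921875, 191.31005859375), (56.04436492919922, 55.8475227355957), 63.53047180175781)
light ((455.6464538574219, 84.65025329589844), (83.82990264892578, 71.72978210449219), 1.8159359693527222)
rim pred [336.9487 141.7462] [362.5739 151.2047]
tin pred [[363.1, 130.7], [365.6, 96.9], [360.6, 138.3], [363.1, 103.3], [340.9, 128.8], [342.5, 95.2], [337.4, 136.3], [338.9, 101.4]]
::::...:*=--..  ...  -+===+++++++++++++++==-.             -#%##*#
:::...::*#**=-..  .  +++====++++++++*+++===-.             +#%%##*
:::..:::******=.. .  =%#+===++++++++*++=====:.           -=+*+*##
:::.:::-*******-  ...+#*++++++==============-.          .**==-+**
::
[... 3983 characters left out ...]
..::::::::.::=++******************++++++
+++==-=+**********+==+++=--:::::::-===++*******************++++++
=++==-=+**********==+++***++======+**++=*******************++++++
==+==-=+**********+=+++++**********++++=*******************++++++
=====-=+*********#+=+++++**********++++=******************+++++++
=+++=-=+*********%#+*+*************++++=+******************++++++
+++==-=*********#%%%#**************++++++******************++++++
=++==-=********#%%@@@%##****************++****************+++++++
+++==-=*******#%%%@@@@@@%%#**************+*****************++++++
+====-=*******#%%@@@@@@@@%############***++*****************+++++
+++==-=+***+++*%@@@@@@@@@%############*********************++*++*
```

```bash
python3 -m pendant '{"linear":[[0.02,0,0.05],[0.02,0,0.1],[0.02,0,0.1],[0.02,0,0.1],[0.02,0,0.1]],"dr":[[0,0,0],[0,0,0],[0,0,0],[0,0,0],[0,0,0]],"jaw":[0.5,0.5,0.5,0.5,0.5]}'
python3 -m pendant '{"linear":[[0,0,0],[0,0,0],[0,0,0],[0,0,0],[0,0,0]],"dr":[[0,0,0],[0,0,0],[0,0,0],[0,0,0],[0,0,0]],"jaw":[0.5,0.5,0.5,0.5,0.5]}'
python3 - <<'E'
from h import *
o=get_obs();print(o["eef_pos"],o["force"],o["joint_vel"],o["gripper_width"])
from bench import hand_in
print(hand_in())
E
```

```text
clock: 31.32
eef_pos: [0.4679, -0.208, 0.1705]
eef_rot: [[-0.044, -0.999, 0.0], [-0.999, 0.044, -0.0], [0.0, -0.0, -1.0]]
force: [-0.2, -0.8, -6.5]
gripper_width: 0.0577
gripper_force: 77.6
clock: 31.95
eef_pos: [0.4678, -0.208, 0.1704]
eef_rot: [[-0.044, -0.999, 0.0], [-0.999, 0.044, -0.0], [-0.0, -0.0, -1.0]]
force: [-1.2, -0.5, -6.9]
gripper_width: 0.0574
gripper_force: 77.6
[ 0.4678 -0.208   0.1704] [-1.1923 -0.4964 -6.8652] [-0.0014  0.0005 -0.0015 -0.0009 -0.0008 -0.0006] 0.05744513003703015
the job is handed in; nothing more can be done
None
```

Handed in at 32 s, no verdict returned: the funnel is seated upright in the jar (the first grasp slipped, the second held), the two lighter tins (about 0.24 and 0.22 kg) are back on the board, and the heaviest (about 0.64 kg) is held still about 3.5 cm above the funnel, centred to within a few millimetres by my measurements.

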